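# Park the fence stop on the sloping ledge

### The job

Slide the fence stop along its T-track to the mouth at the track's end, where the lips are cut away, and lift it off there. Set it down gently on the narrow sloping ledge of the parking stand, its foot flat on the ledge, lengthwise along it and wholly on it behind the front lip, and let go. Do not drop it, and do not disturb the other things on the table.

Things in the scene. Friction and masses are not known exactly. Their poses are not given: they have to be found in the camera images.
- fence_stop: Fence stop, loose, 0.35 kg, in the track at the start; slides freely. Aluminium block 50 (x) by 80 (y) mm, z = 15 to 45 mm, to grip across x or push at its rear face y = -40 mm; below it a steel T-foot: neck 18 mm wide, flange 36 x 80 mm, z = 0 to 6 mm. On top, up to z = 61 mm, a fixed black knob and, at the +y end, a stop plate. Origin: centre of the foot's underside; y points to the mouth.
- track: T-track on a fixed plywood board 80 x 280 x 18 mm. Origin under the board's centre, at table height; y along the track to the mouth, z up. The foot slides on a floor at z = 23 mm. Lips (top z = 36 mm) hold it down from y = -140 to 30 mm; beyond is the mouth, without lips, closed by a low end cap that stops the stop's origin at y = 92 mm. From y = 72 mm it lifts straight up (3 mm side play).
- ledge: Fixed aluminium ledge of the dark steel parking stand. Origin: centre of its upper surface, 100 mm above the table; z its normal, y along it, x up the slope, away from the robot. Slope 0.21 rad, falling towards the robot. Surface x = -24 to 24, y = -70 to 70 mm; a lip 6 mm high beyond the low edge, none elsewhere. The foot has 12 mm play across; the block overhangs. Either way round is right.
- collet_nut: Bystander, loose: grey slotted ring nut lying on the table between the track and the stand, 50 x 54 x 24 mm, origin at the centre of its underside.
- tape_measure: Bystander, loose: yellow tape measure standing at the right of the table, 36 x 76 x 66 mm, origin at the centre of its underside.
- spray_can: Bystander, loose: blue aerosol can standing at the back left, 66 mm across, 178 mm high, origin at the centre of its underside.

How it is judged:
On the way, in this order (a step that is already met when the one before it is completed fails the run):
1. the stop has been slid along the track, still seated in it, until its whole foot is in the mouth (y of fence_stop in the frame of track between 0.07 and 0.1 m and z of fence_stop in the frame of track below 0.03 m and x of fence_stop in the frame of track between -0.006 and 0.006 m), for 0.1 s.
2. the stop has been lifted clear of the track (z of fence_stop in the frame of track above 0.055 m), for 0.1 s.
At the end, for the whole second after the job is handed in: The stop stands at rest on the ledge and released: foot flat on the surface (within 4 mm and 0.07 rad), its centre within 9 mm of the ledge's centre line and within 33 mm of its middle lengthwise (the foot overhangs no edge by more than 3 mm), lengthwise along it within 0.17 rad (x of fence_stop in the frame of ledge between -0.009 and 0.009 m and y of fence_stop in the frame of ledge between -0.033 and 0.033 m and z of fence_stop in the frame of ledge between -0.003 and 0.004 m and angle between the z axis of fence_stop and the z axis of ledge, either way round below 0.07 rad and angle between the y axis of fence_stop and the y axis of ledge, either way round below 0.17 rad and linear speed of fence_stop below 0.02 m/s and angular speed of fence_stop below 0.1 rad/s and contact force between fence_stop and ledge above 0.5 N); the robot touches nothing.
It fails at once if the stop is dropped (falls faster than 0.5 m/s out of the fingers) (linear speed of fence_stop above 0.5 m/s and contact force between fence_stop and the fingers below 0.1 N).
It fails at once if the collet nut is moved by more than 30 mm (distance of collet_nut from where it was at the start of the episode above 0.03 m).
It fails at once if the tape measure is moved by more than 30 mm (distance of tape_measure from where it was at the start of the episode above 0.03 m).
It fails at once if the spray can is moved by more than 30 mm (distance of spray_can from where it was at the start of the episode above 0.03 m).
It also fails if it takes over 51 s, if anything falls off the work surface, if the arm or the gripper's body presses on something with over 40 N, if the wrist force passes 120 N, or if a joint passes its speed limit or range.

### The arm

A 7-joint arm with a two-finger parallel gripper is mounted at the origin on a cart in front of the work surface, level with it; the furniture and walls round the work are solid. World frame = base frame: x ahead of the robot, y to its left, z up, the work surface at z = 0. Lengths are in m, angles in rad, forces in N, time in s.
With the tool pointing down it reaches from about 0.4 to 0.85 m from the base axis. Payload 4.5 kg.
Tool frame: the origin (TCP) lies at the very end of the fingers, on their centre line; the grasp point (between the pads) lies 19 mm behind it; z points along the fingers, y is the line along which they close (so a half turn about z gives the same grasp; the last joint's range is limited). The gripper opens to 88 mm and grips with 3 to 60 N. Pads are 18 mm wide; open, the fingers measure 123 mm over their backs; the gripper's body (75 mm by 187 mm) begins 45 mm behind the grasp point.
Start: joints at [1.139, 0.689, -0.195, 1.565, 0.157, 0.902, -0.215], TCP at [0.281, -0.558, 0.239] pointing down, gripper open.
Joint ranges: [-3.01, 3.01], [-0.46, 2.08], [-1.47, 1.51], [0.13, 2.56], [-1, 4.14], [0.04, 2.09], [-2.66, 2.66]. Speed limits (rad/s): [2.57, 2.57, 3.14, 3.14, 3.14, 3.14, 3.14].

### API

Orientations are given as a unit quaternion [x, y, z, w].
In Python, from plant import r gives the robot as it stands. The module is installed in compiled form; this text tells all that it offers.
- The arm moves only by the tool step_arm, never from a script. Its argument "increments" is a list of rows, each a list of 2 entries, a list of its own where there are three numbers: the shift along the world's x, y, z in cm, then the turn, a rotation vector about the world's x, y, z in degrees. A call has exactly 10 rows; each row shifts and turns the commanded pose from where the row before left it; what a row does not reach is not made up. A row lasts 1/10 s, in which the tool goes at most 50 mm and 8.59 degrees, less where a joint would pass 70% of its speed; a pose out of reach is approached as far as the arm can. A call is refused whole if a number of a shift passes 5 or a number of a turn 8.59, either way. A call with a gripper value outside its range is refused whole. "fingers" is the opening, from 0 (shut) to 1 (fully open), set as the call begins (left out, the last holds). The fingers move at their own pace and stop on an object; "grip_force" is the grip in N (left out, the last holds). Time passes only in rows, so rows that do not move let the fingers close, or fill a call up. It gives the time, the measured TCP pose, the force, the opening and the grip force at its end, in the units of the state.
- r.get_state(): the state, without advancing time (a new reading comes with each control period).
- r.snapshot(name): name is "scene" or "side" or "wrist"; returns (picture, depth): 420x560x3 uint8, red, green, blue; 420x560 float32, m along the optical axis (not along the pixel's ray), 0 where there is no reading.
- r.calibration(name): a dict with "fov_y" (degrees; the focal length in pixels is half the picture's height over the tangent of half this angle, whatever the lens; pixels are square), "cx", "cy" (the principal point, pixels), "R" (3x3) and "t" (3): a world point X has camera coordinates R X + t. Camera axes: x right, y down, z forward; pixel columns grow to the right and rows downward; lengths in m; the calibration is good to about 2 mm. A picture is of the moment at which its call begins: read the wrist's pose just before it. calibration takes no time and is no camera call; for the wrist camera it gives the pose at the moment of the call.
- r.finish_job(): hands the job in; it is judged then, once.
The state is a dict: "clock": time; "q": joint angles; "qd": joint speeds; "joint_torque": joint torques, N m; "tool_pos": TCP position; "eef_rot": TCP orientation; "contact_force": force on the tool from outside, world axes, zero at the start; "moment": the same for the moment, N m; "opening": opening from 0.0 (shut) to 1.0 (fully open); "finger_force": force on a finger pad.
Only numpy, scipy, OpenCV 4.12 (cv2) and the standard library are available. Lean on these libraries where they do the work, as an engineer would, in place of code of your own. Each camera call takes 0.05 s, during which the arm holds its last target. There are 200 camera calls.

## Working session

There is one attempt and no reset: what is moved stays moved. The work goes in short steps, Python scripts to look and compute and a tool call to move; the robot and the scene stay as the last step left them, time stands still between calls to the robot, and variables do not carry over. Pictures are saved under pics/ and viewed, at most 10 in all, crops included, and the job is handed in when it is done.

Besides the shell and the picture viewer there is one more tool, called after "Request:" as name(argument=value, ...), one argument or row to a line, values as JSON. step_arm: Moves the arm, as the interface text tells. Its arguments: {"type":"object","properties":{"increments":{"type":"array","items":{"type":"array"}},"fingers":{"type":"number"},"grip_force":{"type":"number"}},"required":["increments"]}

```bash
mkdir -p pics; cat > h.py <<'E'
import numpy as np, cv2
from plant import r
def cloud(name):
    c=r.calibration(name); im,d=r.snapshot(name)
    f=210/np.tan(np.radians(c["fov_y"])/2)
    v,u=np.mgrid[:420,:560]
    P=np.stack([(u-c["cx"])/f*d,(v-c["cy"])/f*d,d],-1)
    W=(P-np.array(c["t"]))@np.array(c["R"])
    W[d==0]=np.nan
    return im,W
def save(n,im): cv2.imwrite(f"pics/{n}.png",im[:,:,::-1])
E
python3 - <<'E'
from h import *
for n in("scene","side"):
    im,W=cloud(n); save(n,im); np.save(n,W)
    c=r.calibration(n); print(n,c["fov_y"],-np.array(c["R"]).T@c["t"])
print(r.get_state())
E
```

```text
scene 42.09705869010927 [-0.66546856  0.06735429  1.0475797 ]
side 42.93809386432303 [ 0.59596653 -0.80576585  1.36615268]
{'clock': 0.1, 'q': array([ 1.13881298,  0.68991537, -0.19452723,  1.56623172,  0.15727937,
        0.90249695, -0.2150856 ]), 'qd': array([ 0.00011899, -0.00236094, -0.00065374, -0.0025411 , -0.0011709 ,
       -0.0005548 ,  0.00015151]), 'joint_torque': array([-2.43461982e-03, -5.28499675e+01, -1.27116848e+00, -1.53837240e+01,
       -5.25615178e-02,  1.97305657e-03,  8.98904631e-06]), 'tool_pos': array([ 0.28041633, -0.55792727,  0.2379831 ]), 'eef_rot': array([ 9.72993242e-01,  2.30832105e-01, -2.39502783e-04, -7.96025652e-04]), 'contact_force': array([-0.02987512,  0.3656124 , -0.29230503]), 'moment': array([ 0.05596823,  0.01468816, -0.03590208]), 'finger_force': 0.0, 'opening': 0.9999788862937132}
```

View pics/scene.png

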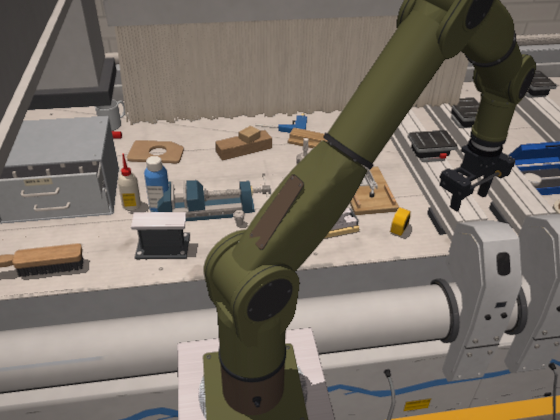

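View pics/side.png

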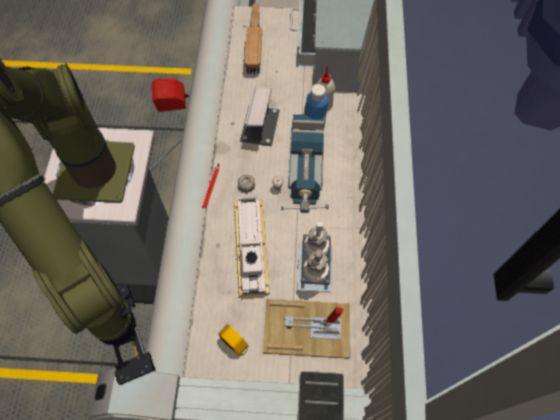

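The side view shows the track at (252,247) with the stop at (252,260). The mouth is probably at the top end. The stand is at (260,115), the nut at (246,183) and the tape at (233,340).

```bash
python3 - <<'E'
from h import *
W=np.load("side.npy"); im=cv2.imread("pics/side.png")
cv2.imwrite("pics/sidecrop.png",cv2.resize(im[70:310,190:350],None,fx=2.5,fy=2.5,interpolation=cv2.INTER_CUBIC)[:600])
for n,(u,v) in dict(knob=(252,257),block=(252,268),trk_top=(248,205),trk_mid=(249,225),trk_bot=(252,288),nut=(246,180),ledge1=(262,92),ledge2=(255,125),can=(318,93),tape=(233,340)).items(): print(n,W[v,u].round(3))
X=W.reshape(-1,3)
def rect(m,n):
    p=X[m]; print(n,len(p),cv2.minAreaRect((p[:,:2]*1000).astype(np.float32)), np.nanpercentile(p[:,2],[5,50,95]).round(4))
x,y,z=X.T
k=W[257,252]
b=(abs(x-k[0])<.12)&(abs(y-k[1])<.25)
rect(b&(z>.055)&(z<.10),"stop")
rect(b&(z>.012)&(z<.10),"track")
l=W[108,258]; b=(abs(x-l[0])<.07)&(abs(y-l[1])<.12)&(z>.085)&(z<.12)
rect(b,"ledge")
p=X[b]; A=np.c_[p[:,:2],np.ones(len(p))]; print(np.linalg.lstsq(A,p[:,2],rcond=None)[0])
E
```

```text
knob [ 0.499 -0.283  0.086]
block [ 0.5   -0.307  0.07 ]
trk_top [ 0.47  -0.099  0.023]
trk_mid [ 0.478 -0.162  0.024]
trk_bot [ 0.502 -0.344  0.022]
nut [ 0.457 -0.017  0.022]
ledge1 [0.486 0.249 0.099]
ledge2 [0.475 0.128 0.095]
can [0.651 0.184 0.184]
tape [ 0.469 -0.494  0.065]
stop 1161 ((551.85009765625, -274.14044189453125), (490.8082580566406, 177.55735778808594), 82.53515625) [0.0577 0.0677 0.085 ]
track 5325 ((523.8956909179688, -275.84014892578125), (485.43756103515625, 190.55921936035156), 89.95191192626953) [0.0152 0.0259 0.0731]
ledge 701 ((478.05340576171875, 195.56654357910156), (143.79611206054688, 55.777584075927734), 83.12215423583984) [0.0945 0.1012 0.1083]
[ 0.15361891 -0.0121841   0.03022332]
```

View pics/sidecrop.png

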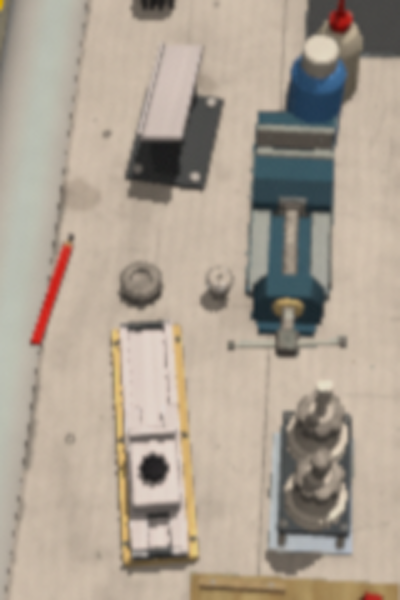

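Request:
step_arm(
  increments=[
    [[1,2,1],[0,0,7]],
    [[2,3,1],[0,0,7]],
    [[2,3,1],[0,0,7]],
    [[2,3,1],[0,0,7]],
    [[2,3,1],[0,0,7]],
    [[3,3,1],[0,0,7]],
    [[3,3,0],[0,0,7]],
    [[3,3,0],[0,0,7]],
    [[2,3,0],[0,0,7]],
    [[1.7,1.7,0],[0,0,7]],
  ],
  fingers=1,
)

```text
clock: 1.1
tool_pos: [0.4991, -0.2779, 0.2986]
eef_rot: [0.661, 0.75, 0.001, -0.001]
contact_force: [0.4, 0.8, 0.9]
opening: 0.998
finger_force: 0.0
```

```bash
python3 - <<'E'
from h import *
s=r.get_state(); print(s["tool_pos"],s["eef_rot"],s["q"].round(2),s["clock"])
im,W=cloud("wrist"); save("w1",im); np.save("w1",W)
c=r.calibration("wrist"); print(-np.array(c["R"]).T@c["t"])
E
```

```text
[ 0.49906948 -0.27791649  0.29864709] [ 6.61285534e-01  7.50133781e-01  6.70062108e-04 -5.51827665e-04] [ 0.75  0.59 -0.55  1.64  0.35  1.01  0.21] 1.1
[ 0.49071717 -0.19197061  0.44654518]
```

View pics/w1.png

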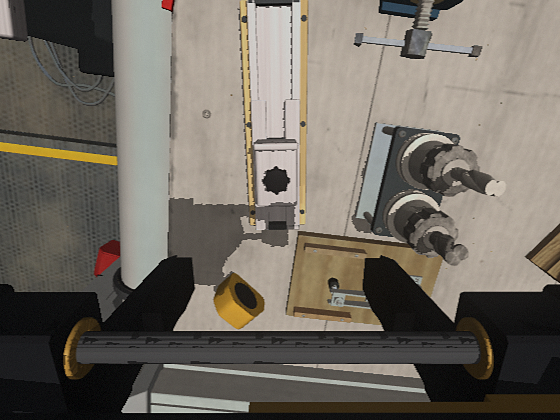

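The stop is at (277,170), with its plate on the upper side. The lips end at about row 100, so the mouth is towards +y. I'll measure it.

```bash
python3 - <<'E'
from h import *
W=np.load("w1.npy"); X=W.reshape(-1,3); x,y,z=X.T
def rect(m,n):
    p=X[m]; print(n,len(p),cv2.minAreaRect((p[:,:2]*1000).astype(np.float32)),np.nanpercentile(p[:,2],[2,50,98]).round(4))
b=(x>.43)&(x<.56)&(y<-.05)&(y>-.42)
rect(b&(z>.06)&(z<.09),"block")
rect(b&(z>.06)&(z<.0715),"blocktop")
rect(b&(z>.075)&(z<.09),"knob+plate")
rect(b&(z>.012)&(z<.09),"board")
for t in range(-400,-50,15):
    y0=t/1000; x0=.4995-(y0+.28)*.13
    print(y0,[ (lambda m: round(float(np.nanmedian(z[m]))*1000) if m.any() else None)((abs(y-y0)<.005)&(abs(x-x0-dx)<.004)) for dx in np.arange(-.045,.05,.01)])
E
```

```text
block 2718 ((495.9804382324219, -276.0712585449219), (49.904842376708984, 80.51432800292969), 8.054577827453613) [0.0667 0.0698 0.0861]
blocktop 1846 ((495.92041015625, -276.0777587890625), (49.9288444519043, 80.45201873779297), 8.17050552368164) [0.0662 0.0692 0.0708]
knob+plate 864 ((494.7422790527344, -266.0157470703125), (49.601097106933594, 60.10138702392578), 8.127093315124512) [0.0767 0.0848 0.0865]
board 14631 ((493.78912353515625, -253.25888061523438), (88.93895721435547, 348.5716552734375), 10.029023170471191) [0.018  0.0254 0.0852]
-0.4 [2, 1, 1, 2, 1, 2, 1, 14, 19, 19]
-0.385 [2, 1, 1, 2, 1, 1, 2, 3, 20, 35]
-0.37 [2, 1, None, None, 1, 1, 2, 1, 12, 11]
-0.355 [2, 20, 37, 37, 37, 37, 37, 37, 19, 2]
-0.34 [2, 20, 37, 35, 24, 24, 37, 38, 20, 1]
-0.325 [1, 20, 37, 37, 24, 25, 37, 37, 19, 1]
-0.31 [2, 20, 69, 69, 69, 69, 69, 37, 20, 2]
-0.295 [317, 20, 69, 70, 84, 69, 69, 38, 19, 2]
-0.28 [328, 20, 69, 84, 85, 85, 70, 37, 19, 320]
-0.265 [382, 381, 70, 70, 391, 82, 70, 38, 19, 328]
-0.25 [2, 378, 379, 380, 380, 381, 381, 381, 382, 382]
-0.235 [3, 20, 38, 38, 47, 58, 80, 37, 19, 1]
-0.22 [3, 22, 37, 25, 24, 24, 37, 37, 19, 1]
-0.205 [10, 21, 37, 25, 24, 25, 37, 37, 19, 1]
-0.19 [17, 32, 32, 25, 25, 24, 37, 37, 19, 1]
-0.175 [18, 26, 27, 24, 24, 24, 25, 32, 19, 1]
-0.16 [18, 32, 25, 24, 24, 24, 25, 32, 19, 1]
-0.145 [18, 30, 26, 24, 24, 25, 25, 32, 19, 1]
-0.13 [18, 32, 25, 24, 24, 24, 25, 32, 19, 1]
-0.115 [18, 31, 25, 24, 24, 25, 25, 32, 19, 2]
-0.1 [18, 32, 25, 24, 24, 25, 25, 31, 18, 2]
-0.085 [2, 19, 32, 33, 32, 31, 31, 31, 19, 1]
-0.07 [None, None, None, None, None, None, None, None, 1, 2]
-0.055 [None, None, None, None, None, None, None, None, None, None]
```

Request:
step_arm(
  increments=[
    [[-0.3,0.2,-2],[0,0,0.9]],
    [[0,0,-3],[0,0,0]],
    [[0,0,-4],[0,0,0]],
    [[0,0,-4],[0,0,0]],
    [[0,0,-4],[0,0,0]],
    [[0,0,-3],[0,0,0]],
    [[0,0,-2],[0,0,0]],
    [[0,0,-2],[0,0,0]],
    [[0,0,-1.3],[0,0,0]],
    [[0,0,0],[0,0,0]],
  ],
)

```text
clock: 2.15
tool_pos: [0.4934, -0.2793, 0.0441]
eef_rot: [0.659, 0.752, -0.001, -0.002]
contact_force: [-0.3, -0.2, -0.3]
opening: 1.0
finger_force: 0.0
```

Request:
step_arm(
  increments=[
    [[0,0,0],[0,0,0]],
    [[0,0,0],[0,0,0]],
    [[0,0,0],[0,0,0]],
    [[0,0,0],[0,0,0]],
    [[0,0,0],[0,0,0]],
    [[0,0,0],[0,0,0]],
    [[0,0,0],[0,0,0]],
    [[0,0,0],[0,0,0]],
    [[0,0,0],[0,0,0]],
    [[0,0,0],[0,0,0]],
  ],
  fingers=0,
  grip_force=25,
)

```text
clock: 3.15
tool_pos: [0.4959, -0.2796, 0.0463]
eef_rot: [0.659, 0.752, 0.001, 0.001]
contact_force: [1.2, -0.6, 5.9]
opening: 0.567
finger_force: 25.0
```

Request:
step_arm(
  increments=[
    [[-0.1,0.7,0],[0,0,0]],
    [[-0.2,1.4,0],[0,0,0]],
    [[-0.2,1.4,0],[0,0,0]],
    [[-0.2,1.4,0],[0,0,0]],
    [[-0.2,1.4,0],[0,0,0]],
    [[-0.2,1.4,0],[0,0,0]],
    [[-0.2,1.4,0],[0,0,0]],
    [[-0.2,1.4,0],[0,0,0]],
    [[-0.1,0.7,0],[0,0,0]],
    [[0,0,0],[0,0,0]],
  ],
)

```text
clock: 4.15
tool_pos: [0.4785, -0.1679, 0.0463]
eef_rot: [0.659, 0.752, -0.001, 0.001]
contact_force: [0.1, -0.7, 7.9]
opening: 0.568
finger_force: 25.0
```

```bash
python3 - <<'E'
from h import *
im,W=cloud("side"); save("s2",im[150:300,190:310])
s=r.get_state(); print(s["tool_pos"],s["contact_force"],s["moment"],s["opening"])
E
```

```text
[ 0.47854932 -0.16791211  0.04628747] [-0.42824429 -0.79187075  8.91567904] [-0.07133377 -0.16796564 -0.07932057] 0.563774900898564
```

Request:
step_arm(
  increments=[
    [[-0.05,0.4,0],[0,0,0]],
    [[-0.05,0.4,0],[0,0,0]],
    [[-0.05,0.4,0],[0,0,0]],
    [[-0.1,0.4,0],[0,0,0]],
    [[-0.05,0.4,0],[0,0,0]],
    [[-0.05,0.3,0],[0,0,0]],
    [[-0.05,0.3,0],[0,0,0]],
    [[0,0.2,0],[0,0,0]],
    [[0,0,0],[0,0,0]],
    [[0,0,0],[0,0,0]],
  ],
)

```text
clock: 5.2
tool_pos: [0.4749, -0.1422, 0.0463]
eef_rot: [0.66, 0.751, -0.001, 0.001]
contact_force: [2.2, -4.7, 6.5]
opening: 0.565
finger_force: 25.0
```

```bash
python3 - <<'E'
from h import *
s=r.get_state(); print(s["tool_pos"],s["contact_force"],s["moment"])
im,W=cloud("side"); save("s3",cv2.resize(im[150:300,190:310],None,fx=4,fy=4,interpolation=cv2.INTER_CUBIC))
im,W=cloud("wrist"); save("w3",im); np.save("w3",W)
E
```

```text
[ 0.474872   -0.14224082  0.04627682] [ 2.16721605 -4.72108834  6.49514965] [-1.03291394 -0.37603297 -0.01182437]
```

View pics/w3.png

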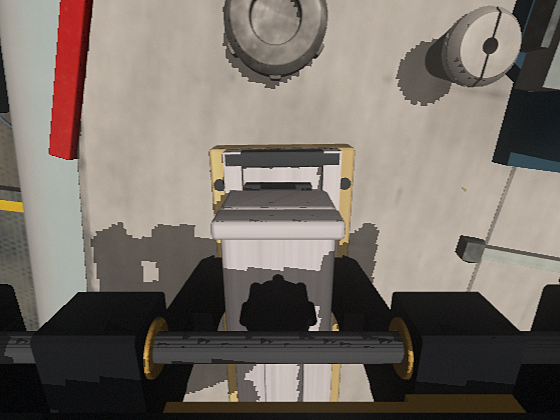

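```bash
python3 - <<'E'
from h import *
W=np.load("w3.npy")
for u in(265,280,300): print(u,[(v,*(W[v,u]*1000).round(0)) for v in range(140,246,6)])
E
```

```text
265 [(140, np.float64(459.0), np.float64(-81.0), np.float64(1.0)), (146, np.float64(460.0), np.float64(-83.0), np.float64(12.0)), (152, np.float64(461.0), np.float64(-83.0), np.float64(31.0)), (158, np.float64(nan), np.float64(nan), np.float64(nan)), (164, np.float64(462.0), np.float64(-89.0), np.float64(32.0)), (170, np.float64(462.0), np.float64(-94.0), np.float64(24.0)), (176, np.float64(462.0), np.float64(-97.0), np.float64(25.0)), (182, np.float64(463.0), np.float64(-100.0), np.float64(26.0)), (188, np.float64(463.0), np.float64(-100.0), np.float64(38.0)), (194, np.float64(464.0), np.float64(-100.0), np.float64(50.0)), (200, np.float64(464.0), np.float64(-99.0), np.float64(60.0)), (206, np.float64(464.0), np.float64(-100.0), np.float64(67.0)), (212, np.float64(465.0), np.float64(-100.0), np.float64(74.0)), (218, np.float64(465.0), np.float64(-99.0), np.float64(83.0)), (224, np.float64(465.0), np.float64(-101.0), np.float64(85.0)), (230, np.float64(465.0), np.float64(-103.0), np.float64(86.0)), (236, np.float64(466.0), np.float64(-105.0), np.float64(86.0)), (242, np.float64(466.0
[... 1625 characters left out ...]
)), (182, np.float64(481.0), np.float64(-97.0), np.float64(27.0)), (188, np.float64(481.0), np.float64(-100.0), np.float64(31.0)), (194, np.float64(480.0), np.float64(-97.0), np.float64(50.0)), (200, np.float64(479.0), np.float64(-98.0), np.float64(59.0)), (206, np.float64(479.0), np.float64(-98.0), np.float64(66.0)), (212, np.float64(478.0), np.float64(-98.0), np.float64(76.0)), (218, np.float64(478.0), np.float64(-98.0), np.float64(82.0)), (224, np.float64(478.0), np.float64(-99.0), np.float64(86.0)), (230, np.float64(478.0), np.float64(-101.0), np.float64(86.0)), (236, np.float64(478.0), np.float64(-104.0), np.float64(85.0)), (242, np.float64(481.0), np.float64(-113.0), np.float64(69.0))]
```

View pics/s3.png

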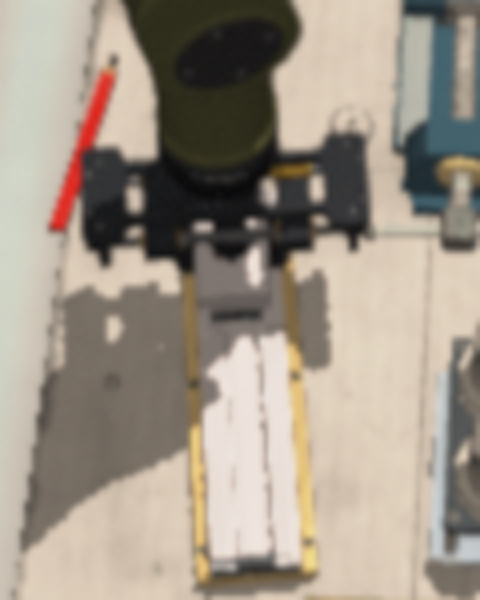

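The stop is held, with its front face 9 mm short of the cap, which puts its origin at about 82 mm in the track. It's fully in the mouth, so I'll lift it.

Request:
step_arm(
  increments=[
    [[0,0,0.5],[0,0,0]],
    [[0,0,1],[0,0,0]],
    [[0,0,1.5],[0,0,0]],
    [[0,0,2],[0,0,0]],
    [[0,0,2.5],[0,0,0]],
    [[0,0,3],[0,0,0]],
    [[0,0,3],[0,0,0]],
    [[0,0,3],[0,0,0]],
    [[0,0,2.5],[0,0,0]],
    [[0,0,1],[0,0,0]],
  ],
  grip_force=30,
)

```text
clock: 6.3
tool_pos: [0.4743, -0.1391, 0.2477]
eef_rot: [0.659, 0.753, 0.0, 0.001]
contact_force: [0.3, 0.1, -3.1]
opening: 0.566
finger_force: 30.0
```

Request:
step_arm(
  increments=[
    [[0,1,0],[0,0,-1]],
    [[0,2,0],[0,0,-2]],
    [[0,2,0],[0,0,-2]],
    [[0,2,0],[0,0,-2]],
    [[0,2,0],[0,0,-2]],
    [[0,2,0],[0,0,-2]],
    [[0,2,0],[0,0,-2]],
    [[0,2,0],[0,0,-1]],
    [[0,1,0],[0,0,0]],
    [[0,0,0],[0,0,0]],
  ],
)

```text
clock: 7.3
tool_pos: [0.4738, 0.0219, 0.2453]
eef_rot: [0.744, 0.668, -0.001, -0.001]
contact_force: [0.6, -0.1, -2.8]
opening: 0.565
finger_force: 30.0
```

```bash
python3 - <<'E'
from h import *
s=r.get_state(); print(s["tool_pos"],s["eef_rot"],s["contact_force"],s["opening"],s["clock"])
im,W=cloud("wrist"); save("w4",im); np.save("w4",W)
X=W.reshape(-1,3); x,y,z=X.T
b=(abs(x-.478)<.06)&(abs(y-.196)<.1)&(z>.085)&(z<.115)
p=X[b]; print(len(p),cv2.minAreaRect((p[:,:2]*1000).astype(np.float32)))
for y0 in (.15,.17,.19,.21,.23,.25):
    print(y0,[(lambda m: round(float(np.nanmedian(z[m]))*1000,1) if m.any() else None)((abs(y-y0)<.004)&(abs(x-x0)<.002)) for x0 in np.arange(.434,.524,.004)])
E
```

```text
[0.47382553 0.02194432 0.24528555] [ 7.44289756e-01  6.67856234e-01 -5.40673634e-04 -7.18987333e-04] [ 0.63998848 -0.09071712 -2.79361886] 0.5650981409799168 7.3
5258 ((474.45086669921875, 155.4005584716797), (59.23830032348633, 54.11969757080078), 83.2743911743164)
0.15 [9.6, None, None, 101.0, 101.5, 96.9, 97.8, 98.5, 99.2, 100.0, 101.0, 101.7, 103.0, 103.6, 104.5, 105.1, 105.9, 101.0, 9.3, 9.4, 9.3, 9.7, 9.1]
0.17 [9.5, None, None, None, 101.4, 99.3, 97.1, 97.8, 98.6, 99.7, 100.5, 101.4, 102.2, 102.9, 103.8, 104.6, 105.5, 105.7, 8.6, 9.2, 9.3, 9.4, 9.5]
0.19 [9.4, 10.1, None, None, 100.4, 101.0, 96.9, 97.8, None, None, None, None, None, None, None, None, None, None, None, 9.5, 9.1, 9.4, 9.6]
0.21 [9.1, 9.6, 9.9, None, None, None, None, None, None, None, None, None, None, None, None, None, None, None, None, None, None, None, None]
0.23 [None, None, None, None, None, None, None, None, None, None, None, None, None, None, None, None, None, None, None, None, None, None, None]
0.25 [None, None, None, None, None, None, None, None, None, None, None, None, None, None, None, None, None, None, None, None, None, None, None]
```

View pics/w4.png

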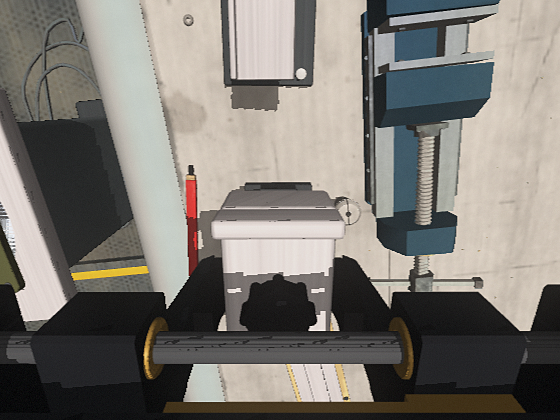

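Request:
step_arm(
  increments=[
    [[0,0.5,0.5],[0,0,0]],
    [[0,1,0.5],[0,0,-0.5]],
    [[0,1,0.5],[0,0,0]],
    [[0,1,0.5],[0,0,0]],
    [[0,1,0.5],[0,0,0]],
    [[0,1,0.5],[0,0,0]],
    [[0,1,0.5],[0,0,0]],
    [[0,1,0.5],[0,0,0]],
    [[0,0.5,0.5],[0,0,0]],
    [[0,0,0],[0,0,0]],
  ],
)

```text
clock: 8.35
tool_pos: [0.4751, 0.1018, 0.2915]
eef_rot: [0.748, 0.664, 0.001, 0.0]
contact_force: [-0.2, -0.9, -3.7]
opening: 0.565
finger_force: 30.0
```

```bash
python3 - <<'E'
from h import *
s=r.get_state(); print(s["tool_pos"],s["eef_rot"],s["contact_force"],s["opening"],s["clock"])
im,W=cloud("wrist"); save("w5",im); np.save("w5",W)
X=np.r_[W.reshape(-1,3)]; X0=np.load("w4.npy").reshape(-1,3); 
for XX in (X,X0,np.r_[X,X0]):
    x,y,z=XX.T
    b=(abs(x-.478)<.06)&(abs(y-.196)<.1)&(z>.085)&(z<.115)
    p=XX[b]; print(len(p),cv2.minAreaRect((p[:,:2]*1000).astype(np.float32)),p[:,1].min(),p[:,1].max())
x,y,z=XX.T
m=(abs(y-.196)<.065)&(abs(x-.482-(y-.196)*.12)<.016)&(z>.09)&(z<.115)
p=XX[m]; print(len(p),np.linalg.lstsq(np.c_[p[:,:2],np.ones(len(p))],p[:,2],rcond=None)[0])
for y0 in (.15,.17,.19,.21,.23,.25):
    print(y0,[(lambda m: round(float(np.nanmedian(z[m]))*1000,1) if m.any() else None)((abs(y-y0)<.004)&(abs(x-x0)<.002)) for x0 in np.arange(.434,.524,.004)])
# stop pose in hold: front face / plate top
xw,yw,zw=W.reshape(-1,3).T; t=s["tool_pos"]
m=(abs(xw-t[0])<.04)&(abs(yw-t[1])<.06)&(zw>t[2]+.018)&(zw<t[2]+.05)
P=W.reshape(-1,3)[m]-t; print("plate",P.min(0),P.max(0),cv2.minAreaRect((P[P[:,1]>.02][:,:2]*1000).astype(np.float32)))
m=(abs(xw-t[0])<.04)&(abs(yw-t[1]-.0365)<.02)&(zw>t[2]-.1)&(zw<t[2]+.05)
P=W.reshape(-1,3)[m]-t; print("zmin",np.percentile(P[:,2],[0,1,5]))
E
```

```text
[0.47513612 0.10181995 0.2915065 ] [7.47934360e-01 6.63772062e-01 8.94720429e-04 2.02959956e-04] [-0.21959812 -0.86342009 -3.73002859] 0.5649447840278052 8.35
8157 ((478.9233093261719, 195.55487060546875), (140.08560180664062, 54.32028579711914), 83.33206939697266) 0.12383983127819953 0.2675209057038141
5258 ((474.45086669921875, 155.4005584716797), (59.23830032348633, 54.11969757080078), 83.2743911743164) 0.12316036197348865 0.18716333368850127
13415 ((478.9864501953125, 195.56024169921875), (140.1326904296875, 54.424102783203125), 83.45071411132812) 0.12316036197348865 0.2675209057038141
7304 [ 0.20863674 -0.02480672  0.00584777]
0.15 [9.6, 9.8, None, 101.0, 101.6, 96.9, 311.5, 309.9, 305.8, 303.2, 284.8, 101.9, 102.9, 103.6, 104.3, 105.1, 105.8, 101.3, 9.4, 9.4, 9.3, 9.6, 9.1]
0.17 [9.5, 9.5, None, None, 101.5, 99.3, 97.3, 97.9, 98.7, 99.7, 100.5, 101.4, 102.1, 103.2, 103.9, 104.6, 105.5, 105.7, 8.6, 9.3, 9.3, 9.3, 9.5]
0.19 [9.4, 9.6, 9.7, None, 100.5, 101.7, 97.0, 97.7, 98.2, 99.4, 100.3, 100.9, 102.0, 102.7, 103.4, 104.3, 105.1, 105.8, 102.4, 9.4, 9.1, 9.6, 9.5]
0.21 [8.8, 9.5, 9.8, None, None, 101.3, 100.5, 96.7, 98.0, 99.0, 99.7, 100.3, 101.3, 102.0, 102.9, 103.6, 104.5, 105.1, 105.7, None, 9.5, 9.4, 9.4]
0.23 [1.9, 9.5, 9.1, 9.3, None, 100.9, 101.8, 97.2, 97.7, 98.1, 99.0, 99.9, 100.7, 101.5, 102.4, 103.3, 104.2, 104.9, 105.6, 105.6, 9.2, 9.3, 9.2]
0.25 [1.4, 9.0, 9.3, 9.0, 11.9, None, 101.4, 101.3, 96.8, 97.7, 98.6, 99.1, 100.2, 101.0, 101.8, 102.6, 103.6, 104.6, 105.1, 105.5, 103.3, 13.1, 13.5]
plate [-0.03991454 -0.02224305  0.01800177] [0.03999538 0.04638133 0.04999979] ((3.5304527282714844, 31.017189025878906), (26.667741775512695, 50.327144622802734), 84.39826965332031)
zmin [-0.02183995 -0.01860729 -0.00895712]
```

View pics/w5.png

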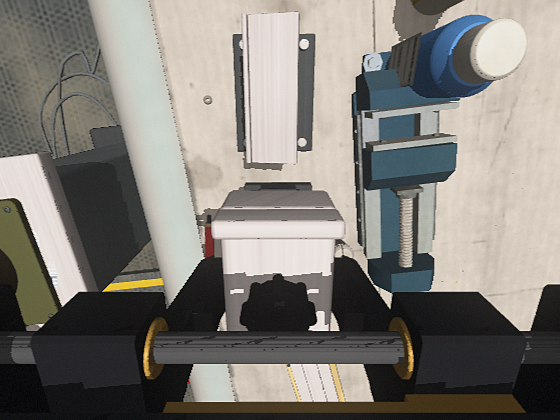

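Request:
step_arm(
  increments=[
    [[0,0.7,0],[-0.15,-1.2,0]],
    [[-0.1,1.2,-0.5],[-0.15,-1.2,0]],
    [[-0.1,1.3,-1],[-0.15,-1.3,0]],
    [[-0.1,1.3,-1],[-0.15,-1.3,0]],
    [[-0.1,1.3,-1],[-0.15,-1.4,0]],
    [[-0.1,1.2,-1],[-0.15,-1.4,0]],
    [[-0.1,1.1,-1],[-0.15,-1.4,0]],
    [[-0.1,0.7,-1],[-0.15,-1.4,0]],
    [[-0.1,0.3,-0.5],[-0.15,-1.35,0]],
    [[0,0,0],[0,0,0]],
  ],
)

```text
clock: 9.4
tool_pos: [0.4649, 0.1923, 0.2198]
eef_rot: [0.743, 0.661, 0.069, 0.077]
contact_force: [0.4, -0.9, -3.1]
opening: 0.565
finger_force: 30.0
```

```bash
cat > st.py <<'E'
from h import *
from scipy.spatial.transform import Rotation as R
s=r.get_state(); t=s["tool_pos"]; M=R.from_quat(s["eef_rot"]).as_matrix()
a=np.radians(-6.65); lx=np.array([np.cos(a)*np.cos(.21),np.sin(a)*np.cos(.21),np.sin(.21)]); ly=np.array([-np.sin(a),np.cos(a),0]); n=np.cross(lx,ly)
L=np.c_[ly,lx,-n]  # desired tool axes
print("pos",t,"turn needed deg",np.degrees(R.from_matrix(L@M.T).as_rotvec()).round(2))
tgt=np.array([.4827,.1952,.1])+.0233*n-.0036*ly
print("shift cm to target",((tgt-t)*100).round(2),"normal",n.round(3),"F",s["contact_force"],s["moment"].round(2),s["opening"],s["clock"])
E
python3 st.py
```

```text
pos [0.46494237 0.19225964 0.2198396 ] turn needed deg [-0.03 -0.11  0.1 ]
shift cm to target [ 1.25 -0.01 -9.71] normal [-0.207  0.024  0.978] F [ 0.35766924 -0.94930594 -3.09046945] [ 0.02  0.27 -0.04] 0.5649568628878202 9.4
```

Request:
step_arm(
  increments=[
    [[0,0,-0.7],[0,0,0]],
    [[0,0,-1.2],[0,0,0]],
    [[0,0,-1.4],[0,0,0]],
    [[0.2,0,-1.3],[0,0,0]],
    [[0.2,0,-1.2],[0,0,0]],
    [[0.2,0,-1],[0,0,0]],
    [[0.2,0,-0.8],[0,0,0]],
    [[0.2,0,-0.6],[0,0,0]],
    [[0,0,-0.3],[0,0,0]],
    [[0,0,0],[0,0,0]],
  ],
)

```text
clock: 10.4
tool_pos: [0.4767, 0.1915, 0.1355]
eef_rot: [0.744, 0.66, 0.07, 0.078]
contact_force: [0.3, -0.1, -2.5]
opening: 0.566
finger_force: 30.0
```

Request:
step_arm(
  increments=[
    [[0,0,0],[0,0,0]],
    [[0,0,0],[0,0,0]],
    [[0,0,0],[0,0,0]],
    [[0,0,0],[0,0,0]],
    [[0,0,0],[0,0,0]],
    [[0,0,0],[0,0,0]],
    [[0,0,0],[0,0,0]],
    [[0,0,0],[0,0,0]],
    [[0,0,0],[0,0,0]],
    [[0,0,0],[0,0,0]],
  ],
)

```text
clock: 11.4
tool_pos: [0.4768, 0.1916, 0.1357]
eef_rot: [0.744, 0.66, 0.07, 0.078]
contact_force: [0.6, 0.0, -2.3]
opening: 0.566
finger_force: 30.0
```

```bash
python3 st.py; python3 - <<'E'
from h import *
im,W=cloud("scene"); save("sc6",cv2.resize(im[170:290,90:250],None,fx=4,fy=4,interpolation=cv2.INTER_CUBIC))
E
```

```text
pos [0.4767501  0.19156919 0.13572623] turn needed deg [-0.1   0.01  0.25]
shift cm to target [ 0.07  0.06 -1.29] normal [-0.207  0.024  0.978] F [ 0.55085647  0.03696077 -2.27578737] [0.02 0.25 0.03] 0.5664381684946924 11.4
```

View pics/sc6.png

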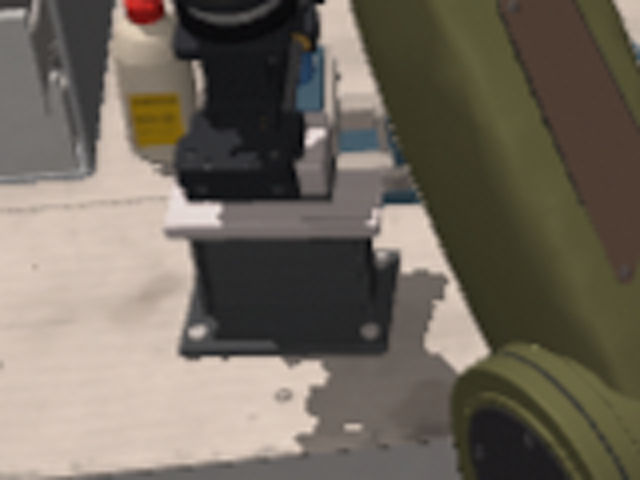

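The stop hangs just above the ledge at (275,200) in the crop. I'll lower it slowly until it touches.

Request:
step_arm(
  increments=[
    [[0,0,-0.2],[0,0,0]],
    [[0,0,-0.2],[0,0,0]],
    [[0,0,-0.2],[0,0,0]],
    [[0,0,-0.2],[0,0,0]],
    [[0,0,-0.1],[0,0,0]],
    [[0,0,-0.1],[0,0,0]],
    [[0,0,-0.1],[0,0,0]],
    [[0,0,-0.05],[0,0,0]],
    [[0,0,0],[0,0,0]],
    [[0,0,0],[0,0,0]],
  ],
)

```text
clock: 12.45
tool_pos: [0.4768, 0.1915, 0.1243]
eef_rot: [0.744, 0.659, 0.07, 0.078]
contact_force: [-0.2, -0.2, -2.7]
opening: 0.567
finger_force: 30.0
```

Request:
step_arm(
  increments=[
    [[0,0,-0.05],[0,0,0]],
    [[0,0,-0.05],[0,0,0]],
    [[0,0,-0.05],[0,0,0]],
    [[0,0,-0.05],[0,0,0]],
    [[0,0,-0.05],[0,0,0]],
    [[0,0,0],[0,0,0]],
    [[0,0,0],[0,0,0]],
    [[0,0,0],[0,0,0]],
    [[0,0,0],[0,0,0]],
    [[0,0,0],[0,0,0]],
  ],
)

```text
clock: 13.45
tool_pos: [0.4768, 0.1916, 0.1229]
eef_rot: [0.744, 0.659, 0.071, 0.078]
contact_force: [-3.8, 0.6, 11.2]
opening: 0.562
finger_force: 30.0
```

Request:
step_arm(
  increments=[
    [[0,0,0.05],[0,0,0]],
    [[0,0,0],[0,0,0]],
    [[0,0,0],[0,0,0]],
    [[0,0,0],[0,0,0]],
    [[0,0,0],[0,0,0]],
    [[0,0,0],[0,0,0]],
    [[0,0,0],[0,0,0]],
    [[0,0,0],[0,0,0]],
    [[0,0,0],[0,0,0]],
    [[0,0,0],[0,0,0]],
  ],
  grip_force=5,
)

```text
clock: 14.45
tool_pos: [0.4768, 0.1916, 0.1228]
eef_rot: [0.744, 0.66, 0.07, 0.078]
contact_force: [-2.5, -0.2, 8.6]
opening: 0.57
finger_force: 5.0
```

Request:
step_arm(
  increments=[
    [[0,0,0],[0,0,0]],
    [[0,0,0],[0,0,0]],
    [[0,0,0],[0,0,0]],
    [[0,0,0],[0,0,0]],
    [[0,0,0],[0,0,0]],
    [[0,0,0],[0,0,0]],
    [[0,0,0],[0,0,0]],
    [[0,0,0],[0,0,0]],
    [[0,0,0],[0,0,0]],
    [[0,0,0],[0,0,0]],
  ],
  fingers=0.9,
)

```text
clock: 15.45
tool_pos: [0.4767, 0.1916, 0.1222]
eef_rot: [0.744, 0.66, 0.07, 0.078]
contact_force: [0.2, -0.7, -0.2]
opening: 0.903
finger_force: 0.0
```

Request:
step_arm(
  increments=[
    [[-0.2,0,1],[0,0,0]],
    [[-0.4,0,2],[0,0,0]],
    [[-0.6,0,3],[0,0,0]],
    [[-0.6,0.1,3],[0,0,0]],
    [[-0.6,0.1,3],[0,0,0]],
    [[-0.6,0.1,3],[0,0,0]],
    [[0,-1,2],[0,0,0]],
    [[0,-2,1],[0,0,0]],
    [[0,-2,0],[0,0,0]],
    [[0,-1,0],[0,0,0]],
  ],
)

```text
clock: 16.45
tool_pos: [0.4465, 0.1325, 0.3025]
eef_rot: [0.745, 0.659, 0.07, 0.078]
contact_force: [-0.5, -0.3, -0.3]
opening: 0.903
finger_force: 0.0
```

```bash
python3 - <<'E'
from h import *
s=r.get_state(); print(s["tool_pos"],s["contact_force"],s["clock"])
im,W=cloud("wrist"); save("w7",im)
X=W.reshape(-1,3); x,y,z=X.T
b=(abs(x-.475)<.06)&(abs(y-.195)<.09)
p=X[b&(z>.13)&(z<.19)]; print("stop",len(p),cv2.minAreaRect((p[:,:2]*1000).astype(np.float32)))
a=np.radians(-6.65); lx=np.array([np.cos(a)*np.cos(.21),np.sin(a)*np.cos(.21),np.sin(.21)]); ly=np.array([-np.sin(a),np.cos(a),0]); n=np.cross(lx,ly)
Q=(X[b]-[.4827,.1952,.1])@np.c_[lx,ly,n]
q=Q[(Q[:,2]>.04)&(Q[:,2]<.05)]; print("blocktop ledge frame",len(q),q.min(0),q.max(0),cv2.minAreaRect((q[:,:2]*1000).astype(np.float32)))
print(np.linalg.lstsq(np.c_[q[:,:2],np.ones(len(q))],q[:,2],rcond=None)[0])
E
```

```text
[0.44648649 0.13249938 0.30245461] [-0.53877902 -0.3417087  -0.29357815] 16.45
stop 4863 ((471.09710693359375, 195.71084594726562), (79.9945297241211, 52.62004852294922), 82.97056579589844)
blocktop ledge frame 3342 [-0.02593721 -0.04089117  0.041514  ] [0.0243073  0.03184963 0.04907911] ((-0.8268108367919922, -4.510532379150391), (72.7525405883789, 50.235687255859375), 89.96317291259766)
[-0.00107004  0.00190371  0.04643947]
```

View pics/w7.png

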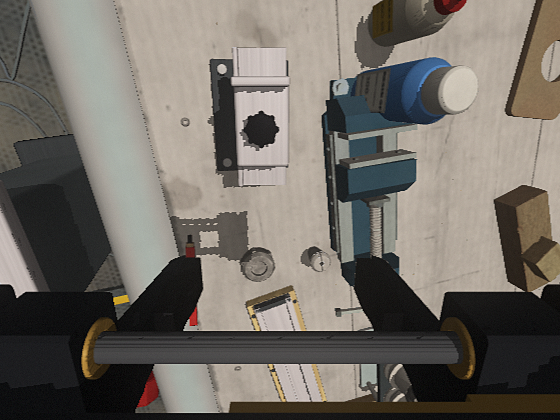

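The stop sits flat on the ledge at (261,125), centred within 1 mm and aligned, and the gripper is clear. I'll hand the job in.

```bash
python3 -c "
from plant import r
print(r.finish_job())"
```

```text
the job is handed in; nothing more can be done
None
```

The fence stop was slid to the mouth, lifted off, and set flat, centred and released on the parking ledge; the job was handed in at about 16.5 s, with no verdict reported back.

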